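Reset the slicing guide to its marked stop

ROBOT

A 6-joint arm with a two-finger parallel gripper is mounted at the origin on the work surface; the furniture and walls round the work are solid. World frame = base frame: x ahead of the robot, y to its left, z up, the work surface at z = 0. Lengths are in m, angles in rad, forces in N, time in s.
With the tool pointing down it reaches from about 0.35 to 0.975 m from the base axis. Payload 4.9 kg.
Tool frame: the origin (TCP) lies midway between the tips of the shut fingers; the grasp point (between the pads) lies 19 mm behind it; z points along the fingers, y is the line along which they close (so a half turn about z gives the same grasp; the last joint's range is limited). The gripper opens to 85 mm and grips with 20 to 120 N. Pads are 22 mm wide; open, the fingers measure 114 mm over their backs; the gripper's body (76 mm by 85 mm) begins 54 mm behind the grasp point. The pads swing forward as they close: fully open they stand 13 mm farther back than shut.
Start: joints at [-0.119, 0.053, 1.613, -0, 1.476, -0.119], TCP at [0.625, 0, 0.231] pointing down, gripper open.
Joint ranges: [-3.01, 3.01], [-1.01, 2.22], [0.06, 2.58], [-1.02, 4.17], [0.09, 2.62], [-3.14, 3.14]. Speed limits (rad/s): [2.57, 2.57, 3.14, 3.14, 3.14, 3.14].

INTERFACE

Orientations are given as a unit quaternion [w, x, y, z].
In Python, from plant import * gives the robot as it stands.
- The arm moves only by the tool jog_arm, never from a script. Its argument "targets" is a list of rows, each a list of 3 entries, a list of its own where there are three numbers: the shift along the tool's x, y, z in units of 25 mm (1.0 is 25 mm), then the turn, a rotation vector about the tool's x, y, z in units of 8 degrees (1.0 is 8 degrees), then the opening in per cent of the stroke, from 0 (shut) to 100 (fully open). A call has 1 to 8 rows; each row is the pose to reach, as a shift and turn from the pose commanded when the call began, along the tool's axes at that moment; what a row does not reach only later rows make up. A row lasts 1/8 s, in which the tool goes at most 62.5 mm and 10.7 degrees, less where a joint would pass 70% of its speed; a pose out of reach is approached as far as the arm can. A call with a gripper value outside its range is refused whole. The fingers move at their own pace and stop on an object; the grip force is fixed at half the most. Time passes only in rows, so rows that repeat a pose let the fingers close. It gives the time, the measured TCP pose, the force, the opening and the grip force at its end, in the units of the state.
- state(): the state, without advancing time (a new reading comes with each control period).
- grab_frame(name): name is "scene" or "side" or "wrist"; returns (picture, depth): 400x640x3 uint8, red, green, blue; 400x640 float32, m along the optical axis (not along the pixel's ray), 0 where there is no reading.
- camera_params(name): a dict with "fovy" (degrees; the focal length in pixels is half the picture's height over the tangent of half this angle, whatever the lens; pixels are square), "cx", "cy" (the principal point, pixels), "dist" ([k1, k2, p1, p2, k3] as OpenCV has them; the pictures are not rectified), "rvec" (rotation vector, rad) and "tvec" (3), from world to camera coordinates, as OpenCV has them; the wrist camera has in their place "hand_eye" (4x4, takes a point from camera to tool coordinates, whose origin is the TCP and whose axes are the flange's). Camera axes: x right, y down, z forward; pixel columns grow to the right and rows downward; lengths in m; the calibration is good to about 2 mm. A picture is of the moment at which its call begins: read the wrist's pose just before it. camera_params takes no time and is no camera call.
- job_done(): hands the job in; it is judged then, once.
The state is a dict: "time": time; "joint_pos": joint angles; "joint_vel": joint speeds; "joint_efforts": joint torques, N m; "tool_pos": TCP position; "tool_rot": TCP orientation; "contact_force": force on the tool from outside, world axes, zero at the start; "ft_torque": the same for the moment, N m; "gripper_width": opening from 0.0 (shut) to 1.0 (fully open); "grasp_force": force on a finger pad.
Only numpy, scipy, OpenCV 4.12 (cv2) and the standard library are available. Lean on these libraries where they do the work, as an engineer would, in place of code of your own. Each camera call takes 0.05 s, during which the arm holds its last target. There are 200 camera calls.

TASK

Set the slicing guide: with the fingertips, press down the pad in the middle of the sliding gauge to free its friction hold, and keeping it pressed push the gauge along its rail until it rests against the marked stop, the one with the ball-topped pin. Then let the pad spring back up and move clear, leaving the gauge there. Nothing needs to be grasped or lifted; do not disturb the salt shaker, the spice jar or the flat tin.

Things in the scene. Friction and masses are not known exactly. Their poses are not given: they have to be found in the camera images.
- guide: the slicing guide's fixed base: a light wooden board 140 x 370 x 12 mm with a metal T rail, standing on the worktop. Origin: centre of its underside. Its own y axis runs along the board and the rail, the rail's centre line lies at x = +30 mm in this frame (the far side from the robot), the rail's top 30 mm above the worktop
- slider (a joint): position of the gauge (the sliding carriage) along the rail in m, positive along the guide's +y, 0 at the middle of the board; it can travel either way until it meets a stop. Unpressed it is held by a friction brake of roughly 10 to 15 N; with the pad down it slides with 1 to 2 N
- slider_mid (a point): centre of the gauge, 40 mm above the worktop; axes as the guide's. The grey carriage is 90 mm long along the rail, 50 mm wide, and has a raised shoulder 15 mm long at each end (tops 60 mm above the worktop); between the shoulders is a recess 60 mm long, open at both sides, that holds the pad. A thin steel gauge plate (6 mm, top 38 mm above the worktop) reaches from it towards the robot over the board
- pad (a joint): how far the release pad is pressed down, in m: 0 up, 0.008 fully down on its hard limit. The spring takes about 8 N to start and 11 N fully down; the brake is off from about 0.001 on and bites again when the pad comes up
- pad_top (a point): centre of the top of the release pad, a black rubber pad 40 mm wide (across the rail) and 57 mm long (along it) in the recess in the gauge's middle; 50 mm above the worktop when up, 10 mm below the shoulder tops; it moves with the pad; axes as the guide's
- marked_stop_mid (a point): centre of the marked stop: a metal block clamped on the rail, 24 mm long along the rail, 44 mm wide, top 37 mm above the worktop, with an upright pin on it that ends in a ball (top of the ball 67 mm above the worktop). Site 25 mm above the worktop. It may be on either side of the gauge. Fixed. The gauge touches it when their centres are 57 mm apart
- plain_stop_mid (a point): centre of the other stop, on the other side of the gauge: the same block without a pin, flat on top. Fixed
- salt_shaker_mid (a point): centre of the loose glass salt shaker, 44 mm across, 90 mm tall, standing by an end of the guide; bystander
- spice_jar_mid (a point): centre of the loose spice jar with a red lid, 45 mm across, 106 mm tall, standing by an end of the guide; bystander
- fish_tin_mid (a point): centre of the loose flat round tin, 86 mm across, 40 mm tall, between the guide and the robot; bystander
Things that resemble listed ones, but are neither listed nor needed, are in the scene too. Leave any black or purple look-alike of the part that bears spice_jar_mid alone. What is shaped like the part that bears salt_shaker_mid but purple is not meant.

How it is judged:
By the outcome, as a careful person would: the job done as asked, in the order asked, and still so for the second after the job is handed in, with the robot touching nothing.
It also fails if it takes over 38 s, if anything falls off the work surface, if the arm or the gripper's body presses on something with over 40 N, if the wrist force passes 120 N, or if a joint passes its speed limit or range.

## Working session

There is one attempt and no reset: what is moved stays moved. The work goes in short steps, Python scripts to look and compute and a tool call to move; the robot and the scene stay as the last step left them, time stands still between calls to the robot, and variables do not carry over. Pictures are saved under pics/ and viewed, at most 10 in all, crops included, and the job is handed in when it is done.

Besides the shell and the picture viewer there is one more tool, called as name([rows], argument=value, ...), one row to a line, values as JSON. jog_arm: Moves the arm, as the interface text tells. Its arguments: {"type":"object","properties":{"targets":{"type":"array"}},"required":["targets"]}

```bash
mkdir -p pics; cat > h.py <<'E'
from plant import *
import numpy as np, cv2
from scipy.spatial.transform import Rotation as R
def cam(n):
    p=camera_params(n); f=200/np.tan(np.radians(p['fovy'])/2)
    K=np.array([[f,0,p['cx']],[0,f,p['cy']],[0,0,1]]); return p,K,np.array(p['dist'],float)
def pose(n,s=None):
    p,K,d=cam(n)
    if n=='wrist':
        T=np.eye(4); q=s['tool_rot']; T[:3,:3]=R.from_quat([q[1],q[2],q[3],q[0]]).as_matrix(); T[:3,3]=s['tool_pos']
        M=T@np.array(p['hand_eye']); return M[:3,:3],M[:3,3]
    Rm=cv2.Rodrigues(np.array(p['rvec'],float))[0]; return Rm.T,-Rm.T@np.array(p['tvec'],float).ravel()
def ray(n,uv,s=None):
    p,K,d=cam(n); u=cv2.undistortPoints(np.array(uv,float).reshape(-1,1,2),K,d).reshape(-1,2)
    Rw,o=pose(n,s); return o,np.c_[u,np.ones(len(u))]@Rw.T
def onplane(n,uv,z,s=None):
    o,D=ray(n,uv,s); return o+D*((z-o[2])/D[:,2])[:,None]
def bydepth(n,uv,dep,s=None):
    o,D=ray(n,uv,s); return o+D*np.array([dep[int(v),int(u)] for u,v in np.array(uv).reshape(-1,2)])[:,None]
E
python3 - <<'E'
from h import *
for n in ['scene','side','wrist']:
    s=state(); im,d=grab_frame(n); cv2.imwrite(f'pics/{n}0.png',im[:,:,::-1]); np.save(f'{n}0.npy',d)
    print(n,pose(n,s)[1], (d>0).mean())
print(s)
E
```

```text
scene [0.05440611 0.8698566  1.05176106] 0.996046875
side [0.54590031 0.78407793 0.76501769] 0.99594140625
wrist [0.62583415 0.07856761 0.3724986 ] 0.99601171875
{'time': 0.1, 'joint_pos': array([-1.18980900e-01,  5.33376198e-02,  1.61418102e+00,  2.55365205e-05,
        1.47600062e+00, -1.19005166e-01]), 'joint_vel': array([ 0.00044826, -0.00173207, -0.00251033, -0.00209371, -0.00074692,
       -0.00054337]), 'joint_efforts': array([ 6.14647306e-04, -3.94903493e+01, -3.71363103e+01, -4.52310599e-05,
        3.99340541e-03, -4.17574097e-05]), 'tool_pos': array([6.24426422e-01, 8.80779768e-05, 2.30142426e-01]), 'tool_rot': array([-7.65059982e-04,  7.07098737e-01,  7.07114169e-01, -5.85488926e-04]), 'contact_force': array([ 0.33667843,  0.05305656, -0.00406173]), 'ft_torque': array([-0.05135943, -0.00255566, -0.01236085]), 'grasp_force': 0.0, 'gripper_width': 0.998441667326212}
```

View pics/scene0.png

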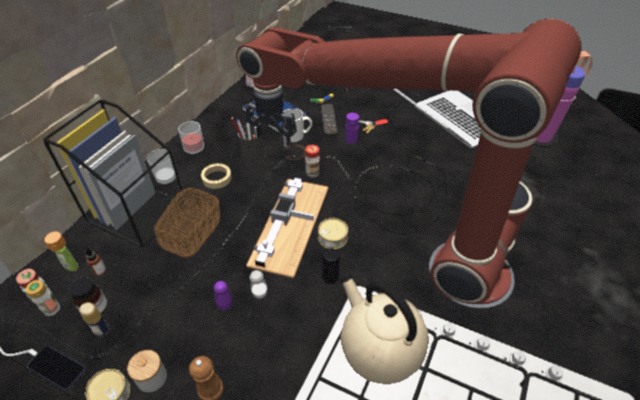

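View pics/side0.png

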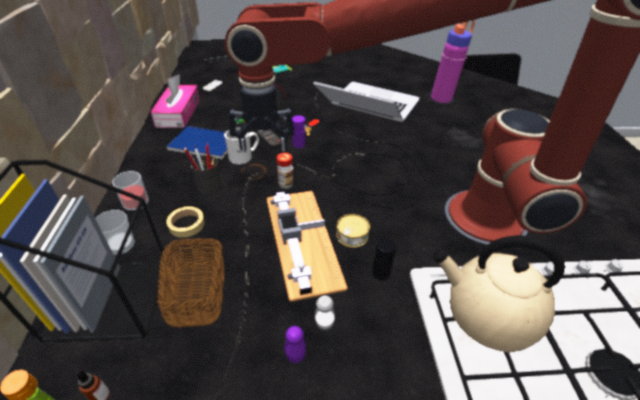

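View pics/wrist0.png

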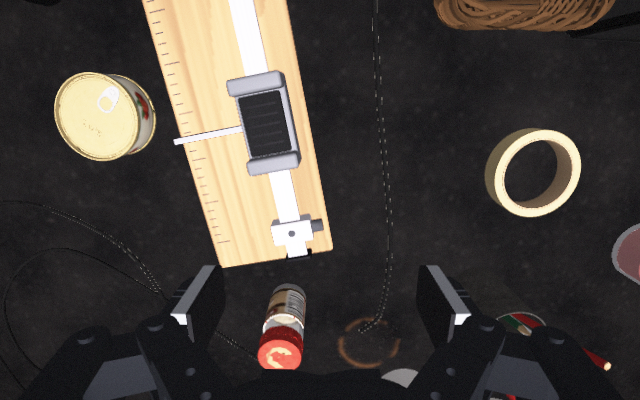

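The wrist view shows the gauge's pad at about (267,124), the shoulders at (256,84) and (274,163), and one stop at (292,235). That stop has a dark dot that could be a hole or a pin seen end-on. In the side view the stops are near (283,200) and (300,272), so I'll enlarge both to find the pin.

```bash
python3 - <<'E'
from h import *
a=cv2.imread('pics/side0.png')[180:305,245:355]; b=cv2.imread('pics/scene0.png')[165:285,235:345]
z=lambda i:cv2.resize(i,(396,450),interpolation=cv2.INTER_CUBIC)
cv2.imwrite('pics/crop1.png',np.hstack([z(a),z(b)]))
s=state(); d=np.load('wrist0.npy')
uv=[(267,124),(240,115),(295,130),(256,82),(274,165),(282,235),(308,235),(292,235),(222,267),(332,248),(282,352)]
for u,p,q in zip(uv,bydepth('wrist',uv,d,s),onplane('wrist',uv,.05,s)): print(u,p.round(4),q.round(4))
E
```

```text
(267, 124) [0.5754 0.0541 0.0514] [0.5751 0.054  0.05  ]
(240, 115) [0.5476 0.0619 0.0394] [0.5501 0.0624 0.05  ]
(295, 130) [0.5994 0.0457 0.022 ] [0.6015 0.0484 0.05  ]
(256, 82) [0.5685 0.0913 0.0597] [0.5667 0.0917 0.05  ]
(274, 165) [0.5817 0.0168 0.0605] [0.5802 0.0147 0.05  ]
(282, 235) [ 0.584  -0.0642  0.0384] [ 0.5855 -0.0593  0.05  ]
(308, 235) [ 0.6121 -0.0648  0.0369] [ 0.6126 -0.0592  0.05  ]
(292, 235) [ 0.5947 -0.0647  0.0371] [ 0.5959 -0.0592  0.05  ]
(222, 267) [ 0.5059 -0.1185  0.0107] [ 0.5189 -0.0971  0.05  ]
(332, 248) [ 0.6394 -0.0937  0.0085] [ 0.6378 -0.0741  0.05  ]
(282, 352) [ 0.5878 -0.1604  0.1064] [ 0.5798 -0.211   0.05  ]
```

View pics/crop1.png

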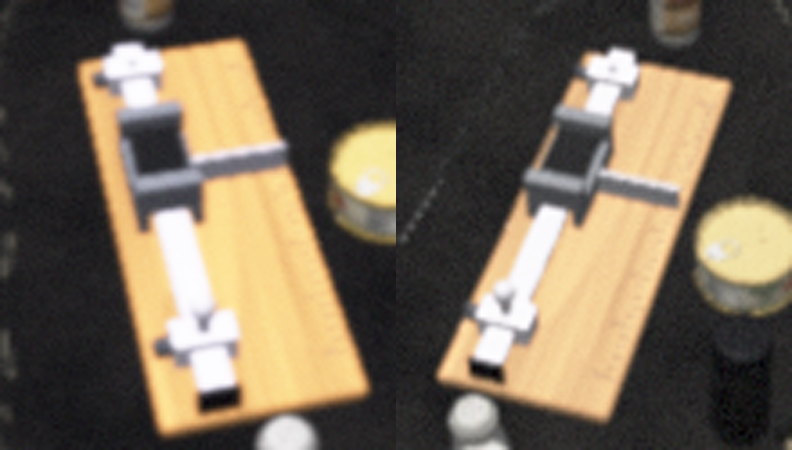

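The ball-topped pin is on the stop nearer the cameras: side (300,264), scene (265,242). That stop is on the world +y side. The other stop, at side (283,200), only has a hole, so it's the plain one. Next I'll measure the axis and the distances.

```bash
python3 - <<'E'
from h import *
s=state(); d=np.load('wrist0.npy')
g=np.mgrid[40:200,210:320]; uv=np.c_[g[1].ravel(),g[0].ravel()]
P=bydepth('wrist',uv,d,s)
m=(P[:,2]>.056)&(P[:,2]<.066); S=P[m][:,:2]; r=cv2.minAreaRect(S.astype(np.float32)*1000); print('shoulders',r,m.sum())
m=(P[:,2]>.046)&(P[:,2]<.0545); r=cv2.minAreaRect(P[m][:,:2].astype(np.float32)*1000); print('padish',r,np.median(P[m],0))
im=cv2.imread('pics/side0.png')
A=[]
for n,u in [('side',(300.5,264)),('scene',(264.7,242))]:
    print(n,onplane(n,[u],.062).round(4)); o,D=ray(n,[u]); D=D[0]/np.linalg.norm(D[0]); A.append((o,D))
M=sum(np.eye(3)-np.outer(D,D) for o,D in A); print('ball',np.linalg.solve(M,sum((np.eye(3)-np.outer(D,D))@o for o,D in A)).round(4))
# marked stop block via depth, near band around rail
for n,w in [('side',(270,325,245,300)),('scene',(250,290,230,275))]:
    dd=np.load(n+'0.npy'); g=np.mgrid[w[2]:w[3],w[0]:w[1]]; uv=np.c_[g[1].ravel(),g[0].ravel()]; P=bydepth(n,uv,dd)
    for lo,hi in [(.033,.041),(.05,.075)]:
        m=(P[:,2]>lo)&(P[:,2]<hi)&(P[:,0]<.62)&(P[:,0]>.5)&(P[:,1]>.1)
        if m.sum()>3: print(n,lo,m.sum(),P[m].mean(0).round(4),cv2.minAreaRect(P[m][:,:2].astype(np.float32)*1000))
E
```

```text
shoulders ((572.6632690429688, 53.7601432800293), (50.54652786254883, 89.38107299804688), 10.382014274597168) 1722
padish ((573.4273071289062, 53.534820556640625), (48.507633209228516, 84.04219055175781), 10.662795066833496) [0.57299663 0.0548784  0.04997607]
side [[0.5443 0.2077 0.062 ]]
scene [[0.5412 0.2072 0.062 ]]
ball [0.5442 0.2031 0.0561]
side 0.033 168 [0.5421 0.2167 0.0366] ((545.8275146484375, 211.39588928222656), (98.37661743164062, 51.866981506347656), 87.44918823242188)
side 0.05 46 [0.5427 0.2122 0.0627] ((542.2039184570312, 211.15475463867188), (15.705501556396484, 11.95367431640625), 34.672847747802734)
scene 0.033 103 [0.5398 0.2112 0.0362] ((545.2581787109375, 201.4665069580078), (46.01053237915039, 115.5062484741211), 24.77739906311035)
scene 0.05 33 [0.5396 0.2099 0.0619] ((540.3578491210938, 209.02354431152344), (15.379526138305664, 12.707889556884766), 75.32121276855469)
```

jog_arm([
  [[1.2,-1.1,0.5],[0,0,-0.6],0],
  [[2.45,-2.15,1.5],[0,0,-1.3],0],
  [[2.45,-2.15,3.0],[0,0,-1.3],0],
  [[2.45,-2.15,4.5],[0,0,-1.3],0],
  [[2.45,-2.15,5.5],[0,0,-1.3],0],
  [[2.45,-2.15,5.5],[0,0,-1.3],0],
  [[2.45,-2.15,5.5],[0,0,-1.3],0],
])

```text
time: 1.02
tool_pos: [0.5719, 0.0612, 0.0949]
tool_rot: [0.001, 0.64, 0.768, 0.0]
contact_force: [-0.1, 0.2, 0.8]
gripper_width: -0.002
grasp_force: 0.0
```

```bash
python3 - <<'E'
from h import *
s=state(); im,d=grab_frame('wrist'); cv2.imwrite('pics/w1.png',im[:,:,::-1])
print(s['tool_pos'],s['tool_rot'],s['contact_force'],s['gripper_width'])
u=np.array([-.1805,.9836]);v=np.array([.9836,.1805]);e=s['tool_pos'][:2]-[.5727,.0538]; print(e@u,e@v)
E
```

```text
[0.57193152 0.06119863 0.09491018] [5.61472646e-04 6.40127710e-01 7.68268180e-01 4.50096979e-04] [-0.12564915  0.16314669  0.8315117 ] -0.0015969814779101565
0.007416007376423356 0.0005795768143774482
```

View pics/w1.png

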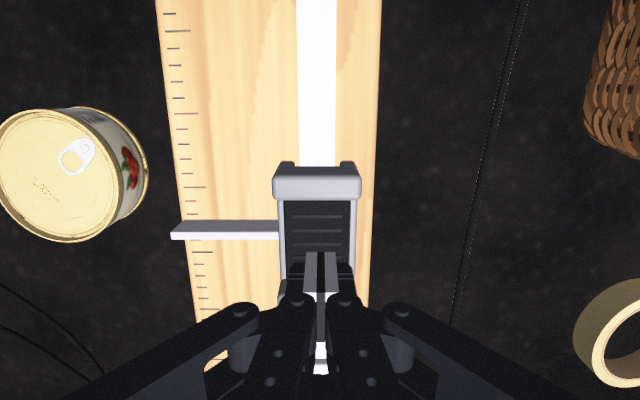

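The wrist view shows the rail running vertically at column ~317, with the shut fingertips at (320,260) over the pad between the shoulders. The alignment is good, so I'll press down.

jog_arm([
  [[0,0,0.9],[0,0,0],0],
  [[0,0,1.6],[0,0,0],0],
  [[0,0,1.85],[0,0,0],0],
  [[0,0,1.95],[0,0,0],0],
  [[0,0,1.95],[0,0,0],0],
])

```text
time: 1.7
tool_pos: [0.5713, 0.0612, 0.0468]
tool_rot: [-0.0, 0.64, 0.768, -0.0]
contact_force: [-5.2, -0.5, 9.8]
gripper_width: 0.003
grasp_force: 4.7
```

jog_arm([
  [[0,0,0.1],[0,0,0],0],
  [[0.4,0,0.1],[0,0,0],0],
  [[0.9,0,0.1],[0,0,0],0],
  [[1.4,0,0.1],[0,0,0],0],
  [[1.4,0,0.1],[0,0,0],0],
])

```text
time: 2.33
tool_pos: [0.5648, 0.0964, 0.0447]
tool_rot: [-0.0, 0.64, 0.769, -0.0]
contact_force: [-6.5, -0.9, 10.3]
gripper_width: 0.0
grasp_force: 5.1
```

```bash
python3 - <<'E'
from h import *
im,d=grab_frame('side'); s=state(); print(s['tool_pos'],s['contact_force'])
g=np.mgrid[180:300,245:340]; uv=np.c_[g[1].ravel(),g[0].ravel()]; P=bydepth('side',uv,d)
u=np.array([-.1805,.9836]);e=(P[:,:2]-[.5727,.0538]); t=e@u; v=e@[.9836,.1805]
m=(P[:,2]>.055)&(P[:,2]<.064)&(abs(v)<.03)&(t<.14); print(m.sum(),np.percentile(t[m],[1,50,99]))
m=(P[:,2]>.033)&(P[:,2]<.041)&(v<-.03)&(v>-.085)&(abs(t)<.2); print('plate',m.sum(),np.percentile(t[m],[5,50,95]))
E
```

```text
[0.5648672  0.09615454 0.04468623] [-7.18009008 -1.01542144  9.5000926 ]
135 [-0.00694542  0.07434873  0.08353454]
plate 61 [0.03469547 0.03842748 0.04161121]
```

The gauge is following: about 36 mm so far, at ~10 N. I'll push on, slowing near the stop.

jog_arm([
  [[0.5,0,0],[0,0,0],0],
  [[1.0,0,0],[0,0,0],0],
  [[1.5,0,0],[0,0,0],0],
  [[1.9,0,0],[0,0,0],0],
  [[2.2,0,0],[0,0,0],0],
  [[2.4,0,0],[0,0,0],0],
  [[2.4,0,0],[0,0,0],0],
])

```text
time: 3.25
tool_pos: [0.554, 0.1552, 0.0447]
tool_rot: [-0.001, 0.64, 0.768, -0.0]
contact_force: [-6.2, -0.3, 9.1]
gripper_width: 0.003
grasp_force: 5.1
```

jog_arm([
  [[0.08,0,0],[0,0,0],0],
  [[0.16,0,0],[0,0,0],0],
  [[0.24,0,0],[0,0,0],0],
  [[0.24,0,0],[0,0,0],0],
])

```text
time: 3.75
tool_pos: [0.5534, 0.1597, 0.0448]
tool_rot: [0.001, 0.64, 0.768, -0.001]
contact_force: [-5.9, -3.5, 9.4]
gripper_width: 0.001
grasp_force: 5.1
```

jog_arm([
  [[0.08,0,0],[0,0,0],0],
  [[0.16,0,0],[0,0,0],0],
  [[0.16,0,0],[0,0,0],0],
])

```text
time: 4.12
tool_pos: [0.5544, 0.1631, 0.0456]
tool_rot: [0.002, 0.64, 0.768, -0.0]
contact_force: [-2.3, -6.5, 10.5]
gripper_width: -0.0
grasp_force: 4.9
```

jog_arm([
  [[0.1,0,0],[0,0,0],0],
  [[0.2,0,0],[0,0,0],0],
  [[0.2,0,0],[0,0,0],0],
])

```text
time: 4.5
tool_pos: [0.5545, 0.168, 0.0461]
tool_rot: [0.003, 0.64, 0.768, 0.001]
contact_force: [0.4, -6.7, 10.3]
gripper_width: 0.0
grasp_force: 4.8
```

```bash
python3 - <<'E'
from h import *
im,d=grab_frame('side'); cv2.imwrite('pics/s2.png',cv2.resize(im[190:310,240:360,::-1],(600,600),interpolation=cv2.INTER_CUBIC)); s=state(); print(s['tool_pos'],s['contact_force'])
g=np.mgrid[180:300,245:340]; uv=np.c_[g[1].ravel(),g[0].ravel()]; P=bydepth('side',uv,d)
u=np.array([-.1805,.9836]);e=(P[:,:2]-[.5727,.0538]); t=e@u; v=e@[.9836,.1805]
m=(P[:,2]>.033)&(P[:,2]<.041)&(v<-.03)&(v>-.085)&(abs(t)<.2); print('plate',m.sum(),np.percentile(t[m],[5,50,95]))
E
```

```text
[0.55442599 0.16798637 0.04607267] [-0.11215916 -6.28094476  9.43915336]
plate 65 [0.09739544 0.10205278 0.10453982]
```

View pics/s2.png

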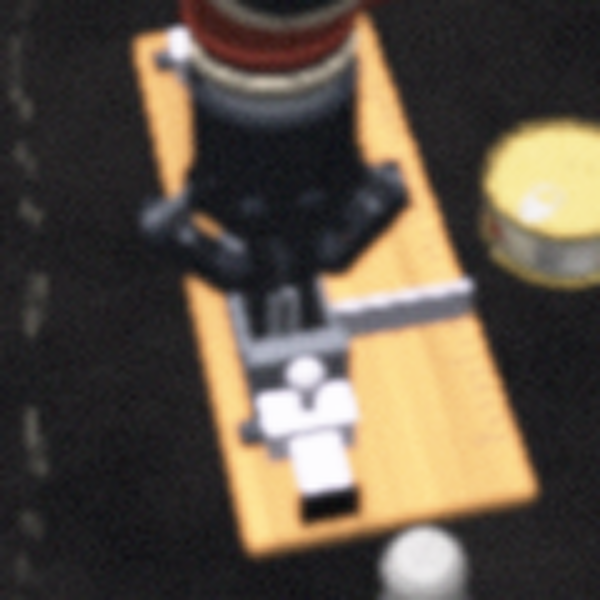

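The picture shows the gauge's shoulder meeting the pin-bearing stop at crop (305,385). The side force is constant while the fingertips slip on the pad, so the gauge is against the stop. I'll lift straight up.

jog_arm([
  [[0,0,-0.15],[0,0,0],0],
  [[0,0,-0.4],[0,0,0],0],
  [[0,0,-1.2],[0,0,0],0],
  [[0,0,-2.8],[0,0,0],0],
  [[-1.5,0,-4.5],[0,0,0],0],
  [[-3.5,0,-5.5],[0,0,0],0],
  [[-5,0,-5.5],[0,0,0],0],
  [[-5,0,-5.5],[0,0,0],0],
])

```text
time: 5.55
tool_pos: [0.5745, 0.0447, 0.1816]
tool_rot: [0.001, 0.641, 0.767, 0.001]
contact_force: [-0.4, 0.9, 0.6]
gripper_width: 0.002
grasp_force: 0.0
```

```bash
python3 - <<'E'
from h import *
s=state(); im,d=grab_frame('wrist'); cv2.imwrite('pics/w3.png',im[:,:,::-1]); print(s['tool_pos'],s['contact_force'])
g=np.mgrid[0:400,150:450]; uv=np.c_[g[1].ravel(),g[0].ravel()]; P=bydepth('wrist',uv,d,s)
u=np.array([-.1805,.9836]);e=(P[:,:2]-[.5727,.0538]); t=e@u; v=e@[.9836,.1805]
for lo,hi,n in [(.057,.065,'shoulders/ball'),(.047,.054,'pad'),(.034,.041,'stop')]:
    m=(P[:,2]>lo)&(P[:,2]<hi)&(abs(v)<.016)&(t>.04)&(t<.2); print(n,m.sum(),np.percentile(t[m],[1,25,50,75,99]).round(4) if m.sum() else '',np.median(P[m,2]))
E
```

```text
[0.57452498 0.04469    0.18164665] [-0.36783079  0.90423368  0.60626699]
shoulders/ball 1275 [0.0546 0.06   0.0658 0.1309 0.1349] 0.05947697986790279
pad 3418 [0.0711 0.0864 0.1009 0.115  0.1293] 0.049826145439551495
stop 96 [0.0695 0.0695 0.0703 0.0703 0.1294] 0.03987602918503996
```

View pics/w3.png

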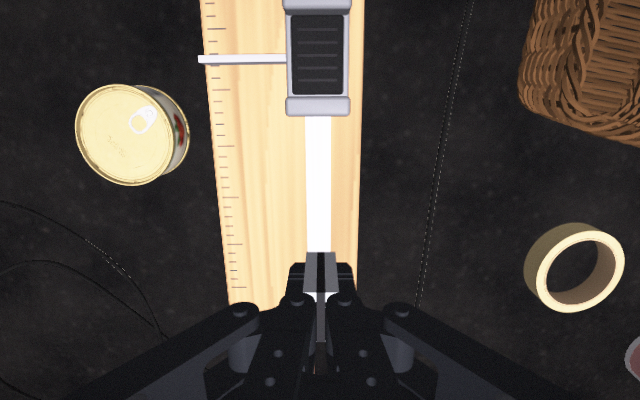

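The pad is back up (z 49.8 mm). I'll check the gap at the stop from above.

jog_arm([
  [[1.5,0,-0.5],[0,0,0],0],
  [[3,0,-1],[0,0,0],0],
  [[4,0,-1],[0,0,0],0],
  [[4,0,-1],[0,0,0],0],
])

```text
time: 6.1
tool_pos: [0.5549, 0.1474, 0.2051]
tool_rot: [-0.0, 0.638, 0.77, 0.0]
contact_force: [-0.3, -0.4, -0.3]
gripper_width: -0.004
grasp_force: 0.0
```

```bash
python3 - <<'E'
from h import *
s=state(); im,d=grab_frame('wrist'); print(s['tool_pos'],s['contact_force'])
c=onplane('wrist',[(320,200)],.04,s); print(c)
cv2.imwrite('pics/w4.png',cv2.resize(im[60:340,180:460,::-1],(600,600),interpolation=cv2.INTER_CUBIC))
g=np.mgrid[0:300,150:450]; uv=np.c_[g[1].ravel(),g[0].ravel()]; P=bydepth('wrist',uv,d,s)
u=np.array([-.1805,.9836]);e=(P[:,:2]-[.5727,.0538]); t=e@u; v=e@[.9836,.1805]
for lo,hi,n,a,b in [(.056,.064,'far shoulder',.12,.152),(.033,.041,'stop',.12,.2)]:
    m=(P[:,2]>lo)&(P[:,2]<hi)&(abs(v)<.025)&(abs(v)>.012)&(t>a)&(t<b); print(n,m.sum(),np.percentile(t[m],[1,50,99]).round(4),np.median(P[m,2]))
E
```

```text
[0.55492268 0.1473776  0.20513447] [-0.32670842 -0.355993   -0.25719393]
[[0.55885486 0.13124014 0.04      ]]
far shoulder 487 [0.1302 0.1373 0.144 ] 0.059419799163023035
stop 683 [0.1204 0.1543 0.1681] 0.03691798816079145
```

View pics/w4.png

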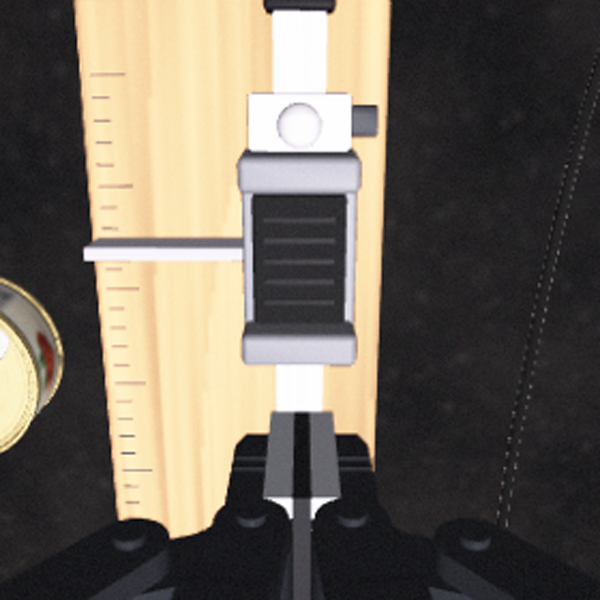

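The gauge is touching the pin stop (shoulder end at ~145 mm, stop face at ~145 mm along the rail), with no visible gap. The pad is up and the arm is clear.

```bash
python3 -c "
from plant import *
print(job_done())"
```

```text
the job is handed in; nothing more can be done
None
```

The gauge rests against the ball-pin stop with the pad sprung back up and the arm clear, and I handed the job in at about 6 s with the shaker, jar and tin left alone.

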